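Lay out a wheel bearing job on the parts mat

ROBOT

A 6-joint arm with a two-finger parallel gripper is mounted at the origin on the work surface. World frame = base frame: x ahead of the robot, y to its left, z up, the work surface at z = 0. Lengths are in m, angles in rad, forces in N, time in s.
With the tool pointing down it reaches from about 0.3 to 0.775 m from the base axis. Payload 14.6 kg.
Tool frame: the origin (TCP) lies on the centre line of the jaws, within the pads' length; the fingertips stand 11 mm ahead of it and the grasp point (between the pads) lies 8 mm behind it; y points along the fingers, x is the direction in which the jaws open and shut, and the axes are right-handed (so a half turn about y gives the same grasp; the last joint's range is limited). The gripper opens to 94 mm and grips with 3 to 60 N. Pads are 16 mm wide; open, the fingers measure 119 mm over their backs; the gripper's body (75 mm by 177 mm) begins 78 mm behind the grasp point.
Start: joints at [-1.371, 0.3, 1.521, -0, 1.321, -0.067], TCP at [0.145, -0.531, 0.216] pointing down, gripper open.
Joint ranges: [-3.03, 3.03], [-0.79, 2.21], [0.23, 2.52], [-1.04, 4.18], [0, 3.07], [-2.55, 2.55]. Speed limits (rad/s): [2.22, 2.22, 2.57, 3.14, 3.14, 3.14].

INTERFACE

Orientations are given as [roll, pitch, yaw] about the fixed x, y, z axes, in that order (R = Rz(yaw) Ry(pitch) Rx(roll)).
In Python, from station import ctrl, imaging gives the robot as it stands. The module is installed in compiled form; this text tells all that it offers.
- The arm moves only by the tool apply_moves, never from a script. Its argument "deltas" is a list of rows, each an object with "dp": the shift along the tool's x, y, z in m, a list of three; "roll": the turn about the tool's y in rad; "grip": the closure, from -1 (fully open) to 1 (shut). In form: [{"dp": [tx, ty, tz], "roll": roll, "grip": grip}, ...]. A call has 1 to 10 rows; each row shifts and turns the commanded pose from where the row before left it, along the tool's axes as they then stand; what a row does not reach is not made up. A row lasts 1/8 s, in which the tool goes at most 62.5 mm and 10.7 degrees, less where a joint would pass 70% of its speed; a pose out of reach is approached as far as the arm can. A call with a gripper value outside its range is refused whole. The fingers move at their own pace and stop on an object; "newtons" is the grip in N (left out, the last holds). Time passes only in rows, so rows that do not move let the fingers close. It gives the time, the measured TCP pose, the force and the opening at its end, in the units of the state.
- ctrl.get_obs(): the state, without advancing time (a new reading comes with each control period).
- imaging.camera(name): name is "side" or "top"; returns the picture (420x560x3 uint8, blue, green, red); there is no depth.
- imaging.camera_info(name): a dict with "K" (3x3 intrinsics, pixels), "D" ([k1, k2, p1, p2, k3] as OpenCV has them; the pictures are not rectified), "world_from_camera" (4x4, takes a point from camera to world coordinates). Camera axes: x right, y down, z forward; pixel columns grow to the right and rows downward; lengths in m; the calibration is good to about 2 mm. A picture is of the moment at which its call begins. camera_info takes no time and is no camera call.
- ctrl.hand_in(): hands the job in, once; it reports no verdict.
The state is a dict: "time_s": time; "qpos": joint angles; "joint_vel": joint speeds; "tau": joint torques, N m; "ee_pos": TCP position; "eef_rot": TCP orientation; "force": force on the tool from outside, world axes, zero at the start; "moment": the same for the moment, N m; "grip_width": finger opening in m.
Only numpy, scipy, OpenCV 4.12 (cv2) and the standard library are available. Lean on these libraries where they do the work, as an engineer would, in place of code of your own. Each camera call takes 0.05 s, during which the arm holds its last target. There are 200 camera calls.

TASK

Lay the wheel bearing job out for the fitter: put the steel bearing flat on the yellow line of the black mat, midway between the wheel hub and the blue housing, lay the brass nut flat and centred on top of the bearing, and stand the white sleeve upright on the line to the left of the bearing, midway between the bearing and whichever casting is at that end. Stand the red tin upright on the table squarely behind the blue housing (away from the robot, square to the mat), 10 cm from centre to centre. Left and behind are as seen from the robot; leave the green tin alone.

Things in the scene. Friction and masses are not known exactly. Their poses are not given: they have to be found in the camera images.
- mat: black rubber strip fixed to the table, 110 x 500 mm, 3 mm thick, a thin yellow line along the middle of its length. Origin at the centre of its underside on the table, exactly midway between hub and housing. Its y axis runs along the line towards the robot's left, its x axis across the mat, away from the robot (the mat is turned by up to 7 degrees).
- hub: dark steel wheel hub standing on the line at one end of the mat, 190 mm from the mat's centre: round flange 96 mm across with five brass studs pointing up, 50 mm high; fixed. Origin at the centre of its underside, on the mat. May be at the left or the right end.
- housing: blue square bearing housing with a round bore and four bolt heads, 80 x 80 mm, 40 mm high, square to the mat, on the line at the other end, 190 mm from the mat's centre; fixed. Origin at the centre of its underside, on the mat; x axis away from the robot, square to the mat, y axis along the mat to the left.
- bearing_mid (a point): bright steel ring with a black seal, 62 mm outside and 30 mm inside diameter, 22 mm high, lying flat on the table, about 0.3 kg. Point: its centre, half-way up (11 mm above its underside). z axis up.
- nut_mid (a point): brass hexagon nut lying flat on the table, 40 mm across flats, 46 mm across corners, 22 mm high, with a hole. Point: its centre, half-way up (11 mm above its underside). z axis up; flats face along its x axis and every 60 degrees from it.
- sleeve_mid (a point): plain white tube standing upright on the table, 36 mm outside diameter, 50 mm high. Point: its centre, half-way up (25 mm above its underside). z axis up.
- red_tin_mid (a point): red round tin with a steel lid rim, 52 mm diameter, 55 mm high, standing on the table, about 0.2 kg. Point: its centre, half-way up (27.5 mm above its underside). z axis up.
- green_tin_mid (a point): green tin, otherwise the same as the red one, loose, to be left alone. Point: its centre, half-way up.
There are look-alikes about, which are no part of the job. Leave any orange look-alike of the part that bears sleeve_mid alone.

How it is judged:
By the outcome, as a careful person would: the job done as asked, in the order asked, and still so for the second after the job is handed in, with the robot touching nothing.
It also fails if it takes over 102 s, if anything falls off the work surface, if the arm or the gripper's body presses on something with over 40 N, if the wrist force passes 120 N, or if a joint passes its speed limit or range.

## Working session

There is one attempt and no reset: what is moved stays moved. The work goes in short steps, Python scripts to look and compute and a tool call to move; the robot and the scene stay as the last step left them, time stands still between calls to the robot, and variables do not carry over. Pictures are saved under pics/ and viewed, about 12 in all and at most 16, crops included, and the job is handed in when it is done.

Besides the shell and the picture viewer there is one more tool, called by a JSON object that holds its "name" and its "arguments". apply_moves: Moves the arm, as the interface text tells. Its arguments: {"type":"object","properties":{"deltas":{"type":"array"},"newtons":{"type":"number"}},"required":["deltas"]}

```bash
mkdir -p pics
cat > h.py <<'E'
import numpy as np, cv2
from station import ctrl, imaging
def ray(name,uv):
    i=imaging.camera_info(name);T=np.array(i["world_from_camera"])
    p=cv2.undistortPoints(np.array([[uv]],float),np.array(i["K"]),np.array(i["D"]))[0,0]
    return T[:3,3],T[:3,:3]@np.array([p[0],p[1],1])
def at(name,uv,z):
    o,d=ray(name,uv); return o+d*(z-o[2])/d[2]
def pix(name,P):
    i=imaging.camera_info(name);T=np.linalg.inv(np.array(i["world_from_camera"]))
    return cv2.projectPoints(np.array(P,float).reshape(-1,3),cv2.Rodrigues(T[:3,:3])[0],T[:3,3],np.array(i["K"]),np.array(i["D"]))[0][:,0]
def crop(img,x0,y0,x1,y1,s,fn):
    cv2.imwrite(fn,cv2.resize(img[y0:y1,x0:x1],None,fx=s,fy=s,interpolation=cv2.INTER_CUBIC))
E
python3 - <<'E'
from h import *
for n in("top","side"):
    im=imaging.camera(n);cv2.imwrite(f"pics/{n}0.png",im)
    i=imaging.camera_info(n);print(n,np.round(i["K"],1).tolist(),np.round(i["world_from_camera"],3).tolist())
o=ctrl.get_obs();print(o)
E
```

```text
top [[398.9, 0.0, 277.5], [0.0, 398.9, 213.7], [0.0, 0.0, 1.0]] [[0.029, -0.992, 0.124, 0.419], [-1.0, -0.029, -0.003, -0.012], [0.006, -0.124, -0.992, 1.213], [0.0, 0.0, 0.0, 1.0]]
side [[388.4, 0.0, 282.3], [0.0, 388.4, 207.2], [0.0, 0.0, 1.0]] [[0.931, -0.213, 0.297, 0.254], [-0.365, -0.55, 0.751, -0.81], [0.003, -0.807, -0.59, 0.665], [0.0, 0.0, 0.0, 1.0]]
{'time_s': 0.1, 'qpos': array([-1.37061310e+00,  3.00382765e-01,  1.52150964e+00,  6.11332111e-06,
        1.32075690e+00, -6.65981779e-02]), 'joint_vel': array([ 1.54824760e-03, -2.91009578e-03, -1.89917517e-03, -6.39313629e-04,
       -3.84551617e-04, -8.27012704e-05]), 'tau': array([ 1.21961995e-03, -5.32646048e+01, -3.53284800e+01,  7.09606125e-02,
        2.35157524e-02, -6.25227017e-05]), 'ee_pos': array([ 0.14494816, -0.53031235,  0.21596501]), 'eef_rot': array([-1.57072010e+00,  1.05391552e-03, -1.30401639e+00]), 'force': array([ 0.65023684, -0.21092269, -0.21892256]), 'moment': array([ 0.00477993, -0.05406218,  0.05320021]), 'grip_width': 0.09433759053083068}
```

View pics/top0.png

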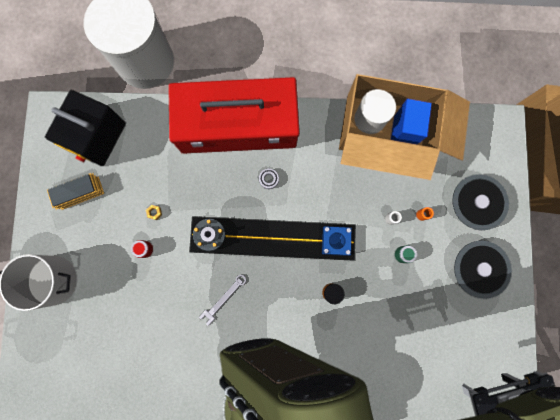

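View pics/side0.png

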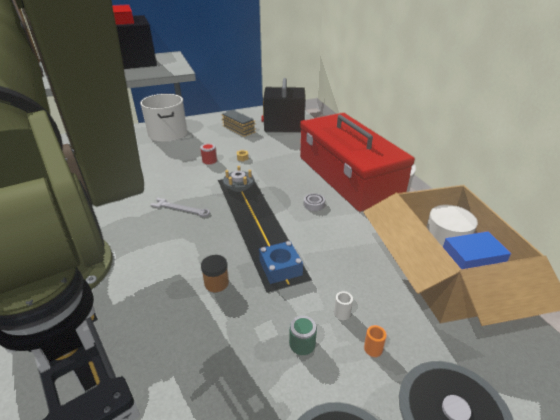

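The top view shows the hub at the left end (207,234) and the housing at the right (337,240). Other things: bearing (269,177), nut (154,212), white sleeve (395,217), red tin (141,249), green tin (405,254).

Look-alikes: orange tube (426,213) for the sleeve, brown jar with black lid (333,293) and green tin (405,254) for the red tin, hub bore and speakers (481,201), (484,269) for the bearing. I choose by the description and check in a crop.

Run:
```python
from h import *
im=cv2.imread("pics/top0.png")
def c(x0,y0,w=50,s=8): 
    return cv2.resize(im[y0:y0+w,x0:x0+w],None,fx=s*50/w*.5,fy=s*50/w*.5,interpolation=cv2.INTER_CUBIC)
# 3 tiles x2, each 50px ->200... use 40px tiles at 6.5x
def t(x0,y0):
    a=cv2.resize(im[y0:y0+40,x0:x0+40],(260,260),interpolation=cv2.INTER_CUBIC)
    for k in range(0,40,10):
        p=int(k*6.5);cv2.putText(a,str(x0+k),(p,10),0,.35,(0,0,255),1);cv2.putText(a,str(y0+k),(0,p+10),0,.35,(255,0,255),1);cv2.line(a,(p,0),(p,4),(0,0,255));cv2.line(a,(0,p),(4,p),(255,0,255))
    return a
g=np.vstack([np.hstack([t(250,158),t(135,192),t(375,198)]),np.hstack([t(122,229),t(188,214),t(318,220)])])
cv2.imwrite("pics/tiles.png",g)
```

```text
(no output)
```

View pics/tiles.png

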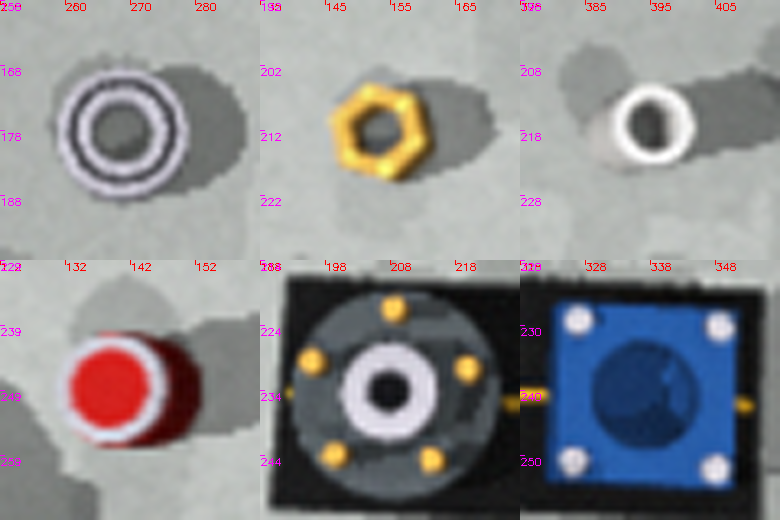

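Run:
```python
from h import *
im=cv2.imread("pics/side0.png")
def t(x0,y0):
    a=cv2.resize(im[y0:y0+40,x0:x0+40],(260,260),interpolation=cv2.INTER_CUBIC)
    for k in range(0,40,10):
        p=int(k*6.5);cv2.putText(a,str(x0+k),(p,10),0,.35,(0,0,255),1);cv2.putText(a,str(y0+k),(0,p+10),0,.35,(255,0,255),1);cv2.line(a,(p,0),(p,4),(0,0,255));cv2.line(a,(0,p),(4,p),(255,0,255))
    return a
g=np.vstack([np.hstack([t(295,182),t(223,136),t(325,285)]),np.hstack([t(190,134),t(218,158),t(262,242)])])
cv2.imwrite("pics/tiles2.png",g)
```

```text
(no output)
```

View pics/tiles2.png

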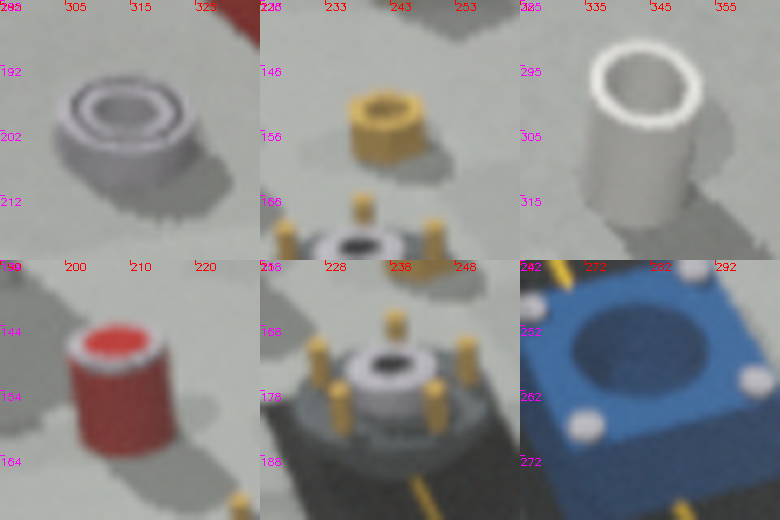

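The crops confirm the choices: bearing with black seal (268.4,177.9), hex nut (153.1,211.7), white tube (395.1,216.9), red lid (138.4,248.4), hub by its studs (207.2,233.7), housing by its bolts (337.0,240.2). Now the positions, from both cameras.

```bash
cat > scene.py <<'E'
from h import *
T={"bearing":((268.4,178.0),(314.0,198.5),.022),"nut":((153.1,211.7),(242.1,152.8),.022),"sleeve":((395.05,216.9),(344,297.6),.05),
"red":((138.4,248.4),(207.6,146.2),.055),"hub":((207.15,233.65),(237.8,171.95),.053),"housing":((337,240.2),(280.3,254.65),.046)}
E
python3 - <<'E'
from scene import *
for k,(a,b,z) in T.items():
    o,d=ray("top",a);p,e=ray("side",b)
    s=np.linalg.lstsq(np.c_[d,-e],p-o,rcond=None)[0]
    print(k,np.round(at("top",a,z)*1e3,1),np.round(at("side",b,z)*1e3,1),"tri",np.round((o+d*s[0]+p+e*s[1])*500,1))
h=at("top",T["hub"][0],.053);q=at("top",T["housing"][0],.046);print(np.linalg.norm(h-q),np.degrees(np.arctan2(-(h-q)[0],(h-q)[1])))
h=at("side",T["hub"][1],.053);q=at("side",T["housing"][1],.046);print(np.linalg.norm(h-q),np.degrees(np.arctan2(-(h-q)[0],(h-q)[1])))
# line pixels
im=cv2.imread("pics/top0.png").astype(int)
m=(im[...,2]>140)&(im[...,1]>110)&(im[...,0]<90);v,u=np.nonzero(m);s=(u>228)&(u<318)&(v>225)&(v<250)
P=np.array([at("top",(a,b),.003) for a,b in zip(u[s],v[s])]);f=np.polyfit(P[:,1],P[:,0],1);print(len(P),f,np.degrees(np.arctan(-f[0])))
E
```

```text
bearing [676.2  15.4  22. ] [677.9  14.5  22. ] tri [677.2  15.1  21.6]
nut [562.5 359.3  22. ] [563.6 355.5  22. ] tri [563.7 359.8  19.7]
sleeve [ 564.9 -361.9   50. ] [ 565.9 -362.9   50. ] tri [ 565.5 -362.3   49.4]
red [450.3 384.6  55. ] [452.5 382.   55. ] tri [451.6 384.7  53.8]
hub [499.1 187.7  53. ] [501.3 186.7  53. ] tri [500.3 187.5  52.6]
housing [ 491.6 -191.8   46. ] [ 492.5 -194.1   46. ] tri [ 492.4 -192.3   44.3]
0.37960262285152124 -1.1404196686672516
0.38097703774715586 -1.329728131544971
159 [0.02104839 0.49519478] -1.2058056327248576
```

Hub and housing come out 380 mm apart and all the heights agree. The mat is turned about −1.2°, with its centre near (0.496, −0.0025). Targets are bearing (0.496, −0.0025), sleeve (0.498, 0.0925) and red tin (0.592, −0.1948). First the bearing.

Create go.py:
```python
import sys,numpy as np
from station import ctrl
o=ctrl.get_obs();a=[float(x) for x in sys.argv[1:]]
y=o["eef_rot"][2];d=np.array(a[:3])-o["ee_pos"]
t=np.array([d[0]*np.cos(y)+d[1]*np.sin(y),-d[2],-d[0]*np.sin(y)+d[1]*np.cos(y)])
print("t",o["time_s"],"pos",o["ee_pos"].round(4),"rot",o["eef_rot"].round(3),"F",o["force"].round(1),"w",round(o["grip_width"],4))
print("tool shift",t.round(4),"min rows",np.linalg.norm(t)/.05, "roll" , (y-a[3] if len(a)>3 else 0))
```

```text
(no output)
```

{"name": "apply_moves", "arguments": {"deltas": [{"dp": [-0.024,0,0.041],"roll": 0,"grip": -1},{"dp": [-0.024,0,0.041],"roll": 0,"grip": -1},{"dp": [-0.024,0,0.041],"roll": 0,"grip": -1},{"dp": [-0.024,0,0.041],"roll": 0,"grip": -1},{"dp": [-0.024,0,0.041],"roll": 0,"grip": -1},{"dp": [-0.024,0,0.041],"roll": 0,"grip": -1},{"dp": [-0.024,0,0.041],"roll": 0,"grip": -1},{"dp": [-0.024,0,0.041],"roll": 0,"grip": -1},{"dp": [-0.024,0,0.041],"roll": 0,"grip": -1},{"dp": [-0.024,0,0.041],"roll": 0,"grip": -1}], "newtons": 30}}

```text
time_s: 1.35
ee_pos: [0.4781, -0.1896, 0.2163]
eef_rot: [-1.571, 0.0, -1.304]
force: [1.3, 0.2, 0.4]
grip_width: 0.0942
```

```bash
python3 go.py .677 .015 .08
```

```text
t 1.35 pos [ 0.4781 -0.1896  0.2163] rot [-1.571  0.    -1.304] F [1.3 0.2 0.4] w 0.0942
tool shift [-0.1449  0.1363  0.2458] min rows 6.3242953852078925 roll 0
```

{"name": "apply_moves", "arguments": {"deltas": [{"dp": [-0.024,0.01,0.041],"roll": 0,"grip": -1},{"dp": [-0.024,0.02,0.041],"roll": 0,"grip": -1},{"dp": [-0.024,0.02,0.041],"roll": 0,"grip": -1},{"dp": [-0.024,0.02,0.041],"roll": 0,"grip": -1},{"dp": [-0.024,0.02,0.041],"roll": 0,"grip": -1},{"dp": [-0.02,0.02,0.031],"roll": 0,"grip": -1},{"dp": [0,0.02,0],"roll": 0,"grip": -1},{"dp": [0,0,0],"roll": 0,"grip": -1}]}}

```text
time_s: 2.35
ee_pos: [0.6667, 0.0059, 0.0844]
eef_rot: [-1.574, 0.001, -1.304]
force: [-0.2, -0.6, 1.3]
grip_width: 0.0938
```

```bash
python3 go.py .677 .015 .0145
python3 - <<'E'
from h import *
a=imaging.camera("side");b=imaging.camera("top")
cv2.imwrite("pics/b1.png",np.hstack([cv2.resize(a[140:240,250:370],None,fx=3.2,fy=3.2,interpolation=2),cv2.resize(b[130:230,210:330],None,fx=3.2,fy=3.2,interpolation=2)]))
E
```

```text
t 2.35 pos [0.6667 0.0059 0.0844] rot [-1.574e+00  1.000e-03 -1.304e+00] F [-0.2 -0.6  1.3] w 0.0938
tool shift [-0.006   0.0699  0.0123] min rows 1.4242439951345847 roll 0
```

View pics/b1.png

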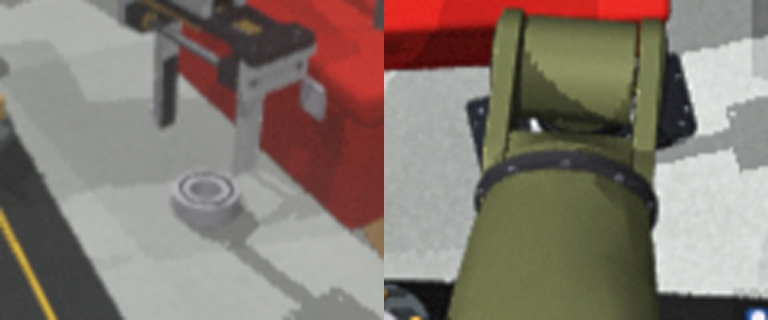

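The crop shows the jaws straddling the bearing at crop (205,195), about 1 cm short. I turn the jaws square to the toolbox for clearance and then go down.

{"name": "apply_moves", "arguments": {"deltas": [{"dp": [-0.006,0,0.0123],"roll": 0,"grip": -1},{"dp": [0,0,0],"roll": 0.133,"grip": -1},{"dp": [0,0,0],"roll": 0.133,"grip": -1},{"dp": [0,0,0],"roll": 0,"grip": -1},{"dp": [0,0,0],"roll": 0,"grip": -1}]}}

```text
time_s: 3.08
ee_pos: [0.6783, 0.0149, 0.0873]
eef_rot: [-1.57, -0.0, -1.568]
force: [0.2, 0.7, -1.8]
grip_width: 0.094
```

```bash
python3 go.py .677 .015 .0145
python3 - <<'E'
from h import *
print(at("top",(290,150),0),at("top",(175,152),0))
E
```

```text
t 3.075 pos [0.6783 0.0149 0.0873] rot [-1.57  -0.    -1.568] F [ 0.2  0.7 -1.8] w 0.094
tool shift [-0.0001  0.0728 -0.0013] min rows 1.4553455420820285 roll 0
[ 0.77226302 -0.04879869  0.        ] [0.75515152 0.31045809 0.        ]
```

{"name": "apply_moves", "arguments": {"deltas": [{"dp": [0,0.018,-0.001],"roll": 0,"grip": -1},{"dp": [0,0.018,0],"roll": 0,"grip": -1},{"dp": [0,0.018,0],"roll": 0,"grip": -1},{"dp": [0,0.018,0],"roll": 0,"grip": -1},{"dp": [0,0,0],"roll": 0,"grip": -1},{"dp": [0,0,0],"roll": 0,"grip": 1},{"dp": [0,0,0],"roll": 0,"grip": 1},{"dp": [0,0,0],"roll": 0,"grip": 1},{"dp": [0,0,0],"roll": 0,"grip": 1},{"dp": [0,0,0],"roll": 0,"grip": 1}]}}

```text
time_s: 4.32
ee_pos: [0.6773, 0.0154, 0.0145]
eef_rot: [-1.571, 0.0, -1.57]
force: [0.3, 0.6, 0.6]
grip_width: 0.0612
```

```bash
python3 go.py .496 -.0025 .08
```

```text
t 4.325 pos [0.6773 0.0154 0.0145] rot [-1.571  0.    -1.57 ] F [0.3 0.6 0.6] w 0.0612
tool shift [ 0.0178 -0.0655 -0.1813] min rows 3.871187984621811 roll 0
```

{"name": "apply_moves", "arguments": {"deltas": [{"dp": [0,-0.022,0],"roll": 0,"grip": 1},{"dp": [0,-0.022,0],"roll": 0,"grip": 1},{"dp": [0.0035,-0.021,-0.03],"roll": 0,"grip": 1},{"dp": [0.0035,0,-0.04],"roll": 0,"grip": 1},{"dp": [0.0035,0,-0.04],"roll": 0,"grip": 1},{"dp": [0.0035,0,-0.04],"roll": 0,"grip": 1},{"dp": [0.0035,0,-0.031],"roll": 0,"grip": 1},{"dp": [0,0,0],"roll": 0,"grip": 1},{"dp": [0,0,0],"roll": 0,"grip": 1}]}}

```text
time_s: 5.45
ee_pos: [0.4974, -0.0023, 0.0808]
eef_rot: [-1.568, -0.0, -1.57]
force: [-0.7, 0.4, -2.3]
grip_width: 0.0608
```

```bash
python3 go.py .496 -.0025 .018
```

```text
t 5.45 pos [ 0.4974 -0.0023  0.0808] rot [-1.568 -0.    -1.57 ] F [-0.7  0.4 -2.3] w 0.0608
tool shift [ 0.0002  0.0628 -0.0014] min rows 1.2555859758133032 roll 0
```

{"name": "apply_moves", "arguments": {"deltas": [{"dp": [0,0.02,-0.001],"roll": 0,"grip": 1},{"dp": [0,0.02,0],"roll": 0,"grip": 1},{"dp": [0,0.012,0],"roll": 0,"grip": 1},{"dp": [0,0.006,0],"roll": 0,"grip": 1},{"dp": [0,0,0],"roll": 0,"grip": 1},{"dp": [0,0,0],"roll": 0,"grip": 1}]}}

```text
time_s: 6.2
ee_pos: [0.4957, -0.0023, 0.022]
eef_rot: [-1.57, -0.0, -1.57]
force: [-0.3, 0.2, -1.5]
grip_width: 0.0609
```

```bash
python3 go.py .496 -.0025 .0177
```

```text
t 6.2 pos [ 0.4957 -0.0023  0.022 ] rot [-1.57 -0.   -1.57] F [-0.3  0.2 -1.5] w 0.0609
tool shift [0.0002 0.0043 0.0003] min rows 0.08687205878677592 roll 0
```

{"name": "apply_moves", "arguments": {"deltas": [{"dp": [0,0.002,0],"roll": 0,"grip": 1},{"dp": [0,0.0022,0],"roll": 0,"grip": 1},{"dp": [0,0,0],"roll": 0,"grip": 1},{"dp": [0,0,0],"roll": 0,"grip": 1}]}}

```text
time_s: 6.7
ee_pos: [0.4954, -0.0023, 0.0175]
eef_rot: [-1.57, -0.0, -1.57]
force: [-0.6, -0.3, 2.4]
grip_width: 0.0609
```

{"name": "apply_moves", "arguments": {"deltas": [{"dp": [0,0,0],"roll": 0,"grip": -1},{"dp": [0,0,0],"roll": 0,"grip": -1},{"dp": [0,0,0],"roll": 0,"grip": -1},{"dp": [0,0,0],"roll": 0,"grip": -1},{"dp": [0,-0.025,0],"roll": 0,"grip": -1},{"dp": [0,-0.045,0],"roll": 0,"grip": -1},{"dp": [0,-0.045,0],"roll": 0,"grip": -1},{"dp": [0,0,0],"roll": 0,"grip": -1}]}}

```text
time_s: 7.7
ee_pos: [0.4967, -0.0024, 0.1353]
eef_rot: [-1.565, -0.0, -1.57]
force: [0.3, -0.2, 0.3]
grip_width: 0.0938
```

```bash
python3 go.py .5635 .359 .1 -.297
```

```text
t 7.7 pos [ 0.4967 -0.0024  0.1353] rot [-1.565 -0.    -1.57 ] F [ 0.3 -0.2  0.3] w 0.0938
tool shift [-0.3613  0.0353  0.0671] min rows 7.383578782587185 roll -1.2729825699253912
```

{"name": "apply_moves", "arguments": {"deltas": [{"dp": [-0.045,0,0.0084],"roll": 0,"grip": -1},{"dp": [-0.045,0,0.0084],"roll": 0,"grip": -1},{"dp": [-0.045,0,0.0084],"roll": 0,"grip": -1},{"dp": [-0.045,0,0.0084],"roll": 0,"grip": -1},{"dp": [-0.045,0,0.0084],"roll": 0,"grip": -1},{"dp": [-0.045,0,0.0084],"roll": 0,"grip": -1},{"dp": [-0.045,0,0.0084],"roll": 0,"grip": -1},{"dp": [-0.046,0,0.0084],"roll": 0,"grip": -1}]}}

```text
time_s: 8.7
ee_pos: [0.562, 0.3601, 0.1307]
eef_rot: [-1.572, -0.001, -1.57]
force: [0.0, -0.1, -0.6]
grip_width: 0.094
```

{"name": "apply_moves", "arguments": {"deltas": [{"dp": [0,0,0],"roll": -0.182,"grip": -1},{"dp": [0,0,0],"roll": -0.182,"grip": -1},{"dp": [0,0,0],"roll": -0.182,"grip": -1},{"dp": [0,0,0],"roll": -0.182,"grip": -1},{"dp": [0,0,0],"roll": -0.182,"grip": -1},{"dp": [0,0,0],"roll": -0.182,"grip": -1},{"dp": [0,0,0],"roll": -0.182,"grip": -1},{"dp": [0,0,0],"roll": 0,"grip": -1},{"dp": [0,0,0],"roll": 0,"grip": -1}]}}

```text
time_s: 9.82
ee_pos: [0.562, 0.3587, 0.1315]
eef_rot: [-1.571, 0.001, -0.3]
force: [0.5, 0.2, 0.4]
grip_width: 0.094
```

```bash
python3 go.py .5635 .359 .014 -.297;  python3 - <<'E'
from h import *
a=imaging.camera("side");b=imaging.camera("top")
cv2.imwrite("pics/n1.png",np.hstack([cv2.resize(a[110:210,200:300],None,fx=3.9,fy=3.9,interpolation=2),cv2.resize(b[190:290,220:320],None,fx=3.9,fy=3.9,interpolation=2)]))
E
```

```text
t 9.825 pos [0.562  0.3587 0.1315] rot [-1.571e+00  1.000e-03 -3.000e-01] F [0.5 0.2 0.4] w 0.094
tool shift [0.0013 0.1175 0.0007] min rows 2.3507346749885407 roll -0.0031672092766418802
```

View pics/n1.png

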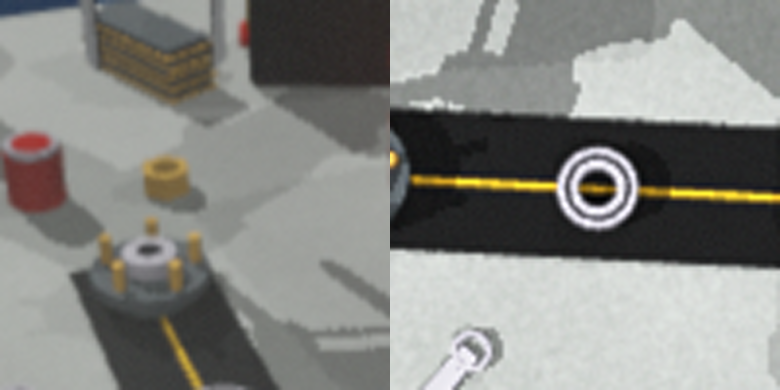

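The bearing lies on the line at pixel (272.7,237.8). The nut (side pixel about (242,154)) is undisturbed below the jaws. Checking the bearing position and going down on the nut.

Run:
```python
from h import *
print(at("top",(272.7,237.8),.025), "target in top view (495.4,-2.05)")
```

```text
[ 0.49448633 -0.00322277  0.025     ] target in top view (495.4,-2.05)
```

{"name": "apply_moves", "arguments": {"deltas": [{"dp": [0.001,0.03,0],"roll": 0,"grip": -1},{"dp": [0,0.03,0],"roll": 0,"grip": -1},{"dp": [0,0.03,0],"roll": 0,"grip": -1},{"dp": [0,0.02,0],"roll": 0,"grip": -1},{"dp": [0,0.006,0],"roll": 0,"grip": -1},{"dp": [0,0,0],"roll": 0,"grip": -1},{"dp": [0,0,0],"roll": 0,"grip": -1}]}}

```text
time_s: 10.8
ee_pos: [0.5636, 0.3588, 0.0175]
eef_rot: [-1.569, -0.001, -0.296]
force: [-0.6, 0.1, -0.5]
grip_width: 0.0941
```

{"name": "apply_moves", "arguments": {"deltas": [{"dp": [0,0,0],"roll": 0,"grip": 1},{"dp": [0,0,0],"roll": 0,"grip": 1},{"dp": [0,0,0],"roll": 0,"grip": 1},{"dp": [0,0,0],"roll": 0,"grip": 1},{"dp": [0,0,0],"roll": 0,"grip": 1},{"dp": [0,0,0],"roll": 0,"grip": 1}]}}

```text
time_s: 11.55
ee_pos: [0.5631, 0.3585, 0.0163]
eef_rot: [-1.571, -0.0, -0.296]
force: [0.5, 0.1, 0.7]
grip_width: 0.0398
```

```bash
python3 go.py .496 -.0025 .09
```

```text
t 11.55 pos [0.5631 0.3585 0.0163] rot [-1.571 -0.    -0.296] F [0.5 0.1 0.7] w 0.0398
tool shift [ 0.0411 -0.0737 -0.3649] min rows 7.490462312632566 roll 0
```

{"name": "apply_moves", "arguments": {"deltas": [{"dp": [0,-0.03,0],"roll": 0,"grip": 1},{"dp": [0,-0.03,0],"roll": 0,"grip": 1},{"dp": [0.005,-0.03,-0.04],"roll": 0,"grip": 1},{"dp": [0.005,0,-0.046],"roll": 0,"grip": 1},{"dp": [0.005,0,-0.046],"roll": 0,"grip": 1},{"dp": [0.005,0,-0.046],"roll": 0,"grip": 1},{"dp": [0.005,0,-0.046],"roll": 0,"grip": 1},{"dp": [0.005,0,-0.046],"roll": 0,"grip": 1},{"dp": [0.005,0,-0.046],"roll": 0,"grip": 1},{"dp": [0.006,0,-0.049],"roll": 0,"grip": 1}]}}

```text
time_s: 12.8
ee_pos: [0.4954, -0.0039, 0.1063]
eef_rot: [-1.571, -0.0, -0.296]
force: [0.8, -0.9, -1.0]
grip_width: 0.0398
```

{"name": "apply_moves", "arguments": {"deltas": [{"dp": [0,0.02,0],"roll": 0,"grip": 1},{"dp": [0,0.01,0],"roll": 0,"grip": 1},{"dp": [0,0,0],"roll": 0,"grip": 1},{"dp": [0,0,0],"roll": 0,"grip": 1}]}}

```text
time_s: 13.3
ee_pos: [0.4962, -0.0021, 0.0767]
eef_rot: [-1.571, -0.001, -0.295]
force: [-0.4, 0.7, -1.4]
grip_width: 0.0402
```

```bash
python3 go.py .4953 -.0027 .042
```

```text
t 13.3 pos [ 0.4962 -0.0021  0.0767] rot [-1.571e+00 -1.000e-03 -2.950e-01] F [-0.4  0.7 -1.4] w 0.0402
tool shift [-0.0007  0.0347 -0.0008] min rows 0.6940315351512577 roll 0
```

{"name": "apply_moves", "arguments": {"deltas": [{"dp": [-0.0007,0.015,-0.0008],"roll": 0,"grip": 1},{"dp": [0,0.01,0],"roll": 0,"grip": 1},{"dp": [0,0.006,0],"roll": 0,"grip": 1},{"dp": [0,0,0],"roll": 0,"grip": 1},{"dp": [0,0,0],"roll": 0,"grip": 1}]}}

```text
time_s: 13.92
ee_pos: [0.4951, -0.0032, 0.0455]
eef_rot: [-1.571, -0.0, -0.296]
force: [-0.8, 0.6, -0.5]
grip_width: 0.0402
```

```bash
python3 go.py .4953 -.0027 .0415;  python3 - <<'E'
from h import *
a=imaging.camera("side")
cv2.imwrite("pics/n2.png",cv2.resize(a[160:260,200:320],None,fx=5,fy=5,interpolation=2))
E
```

```text
t 13.925 pos [ 0.4951 -0.0032  0.0455] rot [-1.571 -0.    -0.296] F [-0.8  0.6 -0.5] w 0.0402
tool shift [0.     0.004  0.0005] min rows 0.07988107850175244 roll 0
```

View pics/n2.png

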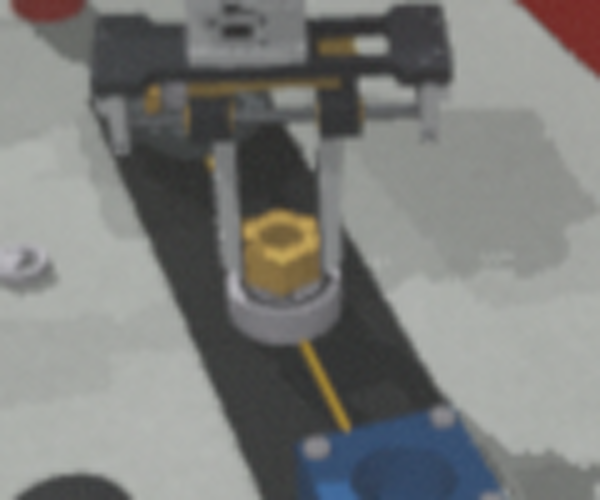

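The nut (crop (283,250)) hovers 4 mm over the middle of the bearing (crop (285,305)). I lower it and let go.

{"name": "apply_moves", "arguments": {"deltas": [{"dp": [0,0.002,0],"roll": 0,"grip": 1},{"dp": [0,0.0015,0],"roll": 0,"grip": 1},{"dp": [0,0,0],"roll": 0,"grip": 1},{"dp": [0,0,0],"roll": 0,"grip": 1}]}}

```text
time_s: 14.48
ee_pos: [0.495, -0.0032, 0.0418]
eef_rot: [-1.571, 0.0, -0.296]
force: [-0.3, 0.0, -0.8]
grip_width: 0.0399
```

{"name": "apply_moves", "arguments": {"deltas": [{"dp": [0,0,0],"roll": 0,"grip": -1},{"dp": [0,0,0],"roll": 0,"grip": -1},{"dp": [0,0,0],"roll": 0,"grip": -1},{"dp": [0,0,0],"roll": 0,"grip": -1},{"dp": [0,0,0],"roll": 0,"grip": -1},{"dp": [0,-0.02,0],"roll": 0,"grip": -1},{"dp": [0,-0.045,0],"roll": 0,"grip": -1},{"dp": [0,-0.045,0],"roll": 0,"grip": -1},{"dp": [0,0,0],"roll": 0,"grip": -1}]}}

```text
time_s: 15.6
ee_pos: [0.4964, -0.0032, 0.1548]
eef_rot: [-1.57, -0.006, -0.296]
force: [-0.5, 0.2, 0.2]
grip_width: 0.094
```

```bash
python3 go.py .5653 -.3623 .14 0
```

```text
t 15.6 pos [ 0.4964 -0.0032  0.1548] rot [-1.57  -0.006 -0.296] F [-0.5  0.2  0.2] w 0.094
tool shift [ 0.1707  0.0148 -0.3233] min rows 7.318159436936932 roll -0.29594732408009805
```

{"name": "apply_moves", "arguments": {"deltas": [{"dp": [0.021,0,-0.04],"roll": 0,"grip": -1},{"dp": [0.021,0,-0.04],"roll": 0,"grip": -1},{"dp": [0.021,0,-0.04],"roll": 0,"grip": -1},{"dp": [0.021,0,-0.04],"roll": 0,"grip": -1},{"dp": [0.021,0,-0.04],"roll": 0,"grip": -1},{"dp": [0.021,0,-0.04],"roll": 0,"grip": -1},{"dp": [0.021,0,-0.04],"roll": 0,"grip": -1},{"dp": [0.022,0,-0.04],"roll": 0,"grip": -1},{"dp": [0,0,0],"roll": 0.158,"grip": -1},{"dp": [0,0,0],"roll": 0.158,"grip": -1}]}}

```text
time_s: 16.85
ee_pos: [0.5628, -0.3589, 0.1497]
eef_rot: [-1.571, 0.002, -0.618]
force: [-0.7, -0.0, -0.2]
grip_width: 0.0939
```

{"name": "apply_moves", "arguments": {"deltas": [{"dp": [0,0,0],"roll": 0,"grip": -1},{"dp": [0,0,0],"roll": 0,"grip": -1}]}}

```text
time_s: 17.1
ee_pos: [0.5632, -0.3584, 0.1511]
eef_rot: [-1.571, 0.001, -0.608]
force: [-0.7, -0.6, -0.1]
grip_width: 0.0942
```

```bash
python3 go.py .5653 -.3623 .025;  python3 - <<'E'
from h import *
a=imaging.camera("side");b=imaging.camera("top")
cv2.imwrite("pics/s1.png",np.hstack([cv2.resize(a[250:380,270:400],None,fx=3,fy=3,interpolation=2),cv2.resize(b[180:310,200:330],None,fx=3,fy=3,interpolation=2)]))
E
```

```text
t 17.1 pos [ 0.5632 -0.3584  0.1511] rot [-1.571e+00  1.000e-03 -6.080e-01] F [-0.7 -0.6 -0.1] w 0.0942
tool shift [ 0.004   0.1261 -0.002 ] min rows 2.5237719555258353 roll 0
```

View pics/s1.png

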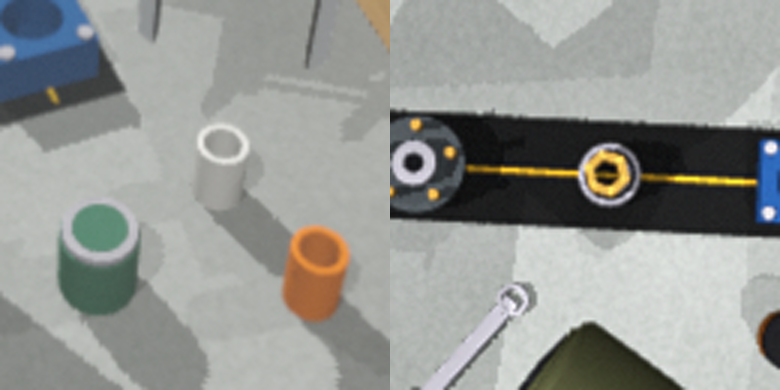

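The sleeve stands clear under the jaws (crop (222,165)). The orange tube (315,272) and green tin (98,257) are clear of the jaws. The nut lies flat on the bearing, and I'll check its centring closer later.

{"name": "apply_moves", "arguments": {"deltas": [{"dp": [0.004,0.03,-0.002],"roll": 0,"grip": -1},{"dp": [0,0.03,0],"roll": 0,"grip": -1},{"dp": [0,0.03,0],"roll": 0,"grip": -1},{"dp": [0,0.025,0],"roll": 0,"grip": -1},{"dp": [0,0.013,0],"roll": 0,"grip": -1},{"dp": [0,0,0],"roll": 0,"grip": -1},{"dp": [0,0,0],"roll": 0,"grip": -1}]}}

```text
time_s: 18.08
ee_pos: [0.5659, -0.3628, 0.025]
eef_rot: [-1.571, -0.002, -0.612]
force: [-0.2, -0.8, -0.1]
grip_width: 0.0939
```

{"name": "apply_moves", "arguments": {"deltas": [{"dp": [0,0,0],"roll": 0,"grip": 1},{"dp": [0,0,0],"roll": 0,"grip": 1},{"dp": [0,0,0],"roll": 0,"grip": 1},{"dp": [0,0,0],"roll": 0,"grip": 1},{"dp": [0,0,0],"roll": 0,"grip": 1},{"dp": [0,0,0],"roll": 0,"grip": 1},{"dp": [0,0,0],"roll": 0,"grip": 1}], "newtons": 20}}

```text
time_s: 18.95
ee_pos: [0.5654, -0.3625, 0.0237]
eef_rot: [-1.571, -0.0, -0.612]
force: [1.1, -0.2, -0.2]
grip_width: 0.0368
```

```bash
python3 go.py .4975 .0925 .12 0;  python3 - <<'E'
from h import *
b=imaging.camera("top")
a=cv2.resize(b[215:260,250:295],None,fx=12,fy=12,interpolation=2)
for k in range(0,45,5):
    p=k*12;cv2.line(a,(p,0),(p,8 if k%10 else 16),(0,0,255));cv2.line(a,(0,p),(8 if k%10 else 16,p),(0,0,255))
cv2.imwrite("pics/n3.png",a)
E
```

```text
t 18.95 pos [ 0.5654 -0.3625  0.0237] rot [-1.571 -0.    -0.612] F [ 1.1 -0.2 -0.2] w 0.0368
tool shift [-0.317  -0.0963  0.3334] min rows 9.399807907374834 roll -0.6119951544061095
```

View pics/n3.png

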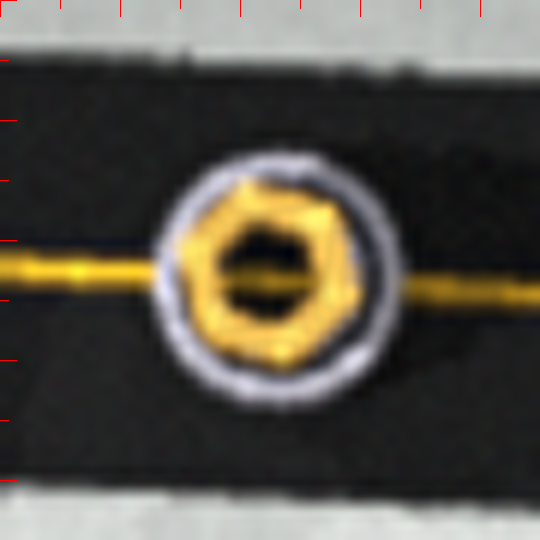

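The nut sits about 2.4 mm left of the bearing's centre (nut (269,272), bearing (280,278) in the 12× crop, after parallax). I leave the sleeve standing where it is and centre the nut first with the jaws across its other flats (yaw −77°). That keeps the order asked.

{"name": "apply_moves", "arguments": {"deltas": [{"dp": [0,0,0],"roll": 0,"grip": -1},{"dp": [0,0,0],"roll": 0,"grip": -1},{"dp": [0,0,0],"roll": 0,"grip": -1},{"dp": [0,0,0],"roll": 0,"grip": -1},{"dp": [0,-0.03,0],"roll": 0,"grip": -1},{"dp": [0,-0.045,0],"roll": 0,"grip": -1},{"dp": [0,-0.04,0],"roll": 0,"grip": -1}]}}

```text
time_s: 19.88
ee_pos: [0.5654, -0.3625, 0.1404]
eef_rot: [-1.571, -0.0, -0.612]
force: [0.2, 0.0, 0.4]
grip_width: 0.0937
```

{"name": "apply_moves", "arguments": {"deltas": [{"dp": [-0.033,0,0.032],"roll": 0,"grip": -1},{"dp": [-0.033,0,0.032],"roll": 0,"grip": -1},{"dp": [-0.033,0,0.032],"roll": 0,"grip": -1},{"dp": [-0.033,0,0.032],"roll": 0,"grip": -1},{"dp": [-0.033,0,0.032],"roll": 0,"grip": -1},{"dp": [-0.033,0,0.032],"roll": 0,"grip": -1},{"dp": [-0.033,0,0.032],"roll": 0,"grip": -1},{"dp": [-0.033,0,0.032],"roll": 0,"grip": -1}]}}

```text
time_s: 20.88
ee_pos: [0.496, 0.0001, 0.139]
eef_rot: [-1.571, -0.0, -0.612]
force: [0.5, 1.0, -1.2]
grip_width: 0.0938
```

{"name": "apply_moves", "arguments": {"deltas": [{"dp": [0,0,0],"roll": 0.18,"grip": -1},{"dp": [0,0,0],"roll": 0.18,"grip": -1},{"dp": [0,0,0],"roll": 0.18,"grip": -1},{"dp": [0,0,0],"roll": 0.18,"grip": -1},{"dp": [0,0,0],"roll": 0,"grip": -1},{"dp": [0,0,0],"roll": 0,"grip": -1}]}}

```text
time_s: 21.62
ee_pos: [0.4964, -0.0013, 0.1388]
eef_rot: [-1.571, -0.0, -1.328]
force: [-0.2, 0.7, 0.2]
grip_width: 0.0942
```

```bash
python3 go.py .4955 -.0026 .044 -1.342
```

```text
t 21.625 pos [ 0.4964 -0.0013  0.1388] rot [-1.571 -0.    -1.328] F [-0.2  0.7  0.2] w 0.0942
tool shift [ 0.0011  0.0948 -0.0012] min rows 1.89670949905051 roll 0.014158594256546309
```

{"name": "apply_moves", "arguments": {"deltas": [{"dp": [0.001,0.03,-0.001],"roll": 0.014,"grip": -1},{"dp": [0,0.03,0],"roll": 0,"grip": -1},{"dp": [0,0.022,0],"roll": 0,"grip": -1},{"dp": [0,0.01,0],"roll": 0,"grip": -1},{"dp": [0,0,0],"roll": 0,"grip": -1},{"dp": [0,0,0],"roll": 0,"grip": -1}]}}

```text
time_s: 22.38
ee_pos: [0.4962, -0.0025, 0.0476]
eef_rot: [-1.57, -0.0, -1.345]
force: [0.5, -0.7, 0.1]
grip_width: 0.0944
```

```bash
python3 go.py .4955 -.0026 .044 -1.342
```

```text
t 22.375 pos [ 0.4962 -0.0025  0.0476] rot [-1.57  -0.    -1.345] F [ 0.5 -0.7  0.1] w 0.0944
tool shift [-0.0001  0.0036 -0.0007] min rows 0.07324061790504374 roll -0.003336554270901626
```

{"name": "apply_moves", "arguments": {"deltas": [{"dp": [0,0.0035,-0.0007],"roll": 0,"grip": -1},{"dp": [0,0,0],"roll": 0,"grip": 1},{"dp": [0,0,0],"roll": 0,"grip": 1},{"dp": [0,0,0],"roll": 0,"grip": 1},{"dp": [0,0,0],"roll": 0,"grip": 1},{"dp": [0,0,0],"roll": 0,"grip": 1},{"dp": [0,0,0],"roll": 0,"grip": 1},{"dp": [0,0,0],"roll": 0,"grip": 1}], "newtons": 8}}

```text
time_s: 23.38
ee_pos: [0.495, -0.0026, 0.0433]
eef_rot: [-1.571, 0.0, -1.346]
force: [-0.5, 0.0, 0.5]
grip_width: 0.0403
```

{"name": "apply_moves", "arguments": {"deltas": [{"dp": [0,0,0],"roll": 0,"grip": -1},{"dp": [0,0,0],"roll": 0,"grip": -1},{"dp": [0,0,0],"roll": 0,"grip": -1},{"dp": [0,0,0],"roll": 0,"grip": -1},{"dp": [0,0,0],"roll": 0,"grip": -1},{"dp": [0,-0.03,0],"roll": 0,"grip": -1},{"dp": [0,-0.04,0],"roll": 0,"grip": -1},{"dp": [0,-0.03,0],"roll": 0,"grip": -1}]}}

```text
time_s: 24.38
ee_pos: [0.4951, -0.0026, 0.1448]
eef_rot: [-1.57, -0.0, -1.346]
force: [0.2, 0.5, 0.4]
grip_width: 0.0938
```

```bash
python3 go.py .5654 -.3625 .142 -.612
```

```text
t 24.375 pos [ 0.4951 -0.0026  0.1448] rot [-1.57  -0.    -1.346] F [0.2 0.5 0.4] w 0.0938
tool shift [ 0.3665  0.0028 -0.0117] min rows 7.333682063121723 roll -0.7339653071885966
```

{"name": "apply_moves", "arguments": {"deltas": [{"dp": [0.046,0,-0.0015],"roll": 0,"grip": -1},{"dp": [0.046,0,-0.0015],"roll": 0,"grip": -1},{"dp": [0.046,0,-0.0015],"roll": 0,"grip": -1},{"dp": [0.046,0,-0.0015],"roll": 0,"grip": -1},{"dp": [0.046,0,-0.0015],"roll": 0,"grip": -1},{"dp": [0.046,0,-0.0015],"roll": 0,"grip": -1},{"dp": [0.046,0,-0.0015],"roll": 0,"grip": -1},{"dp": [0.0445,0,-0.0012],"roll": 0,"grip": -1}]}}

```text
time_s: 25.38
ee_pos: [0.5653, -0.364, 0.1431]
eef_rot: [-1.571, 0.0, -1.346]
force: [0.1, 1.1, 0.6]
grip_width: 0.0939
```

{"name": "apply_moves", "arguments": {"deltas": [{"dp": [0,0,0],"roll": -0.183,"grip": -1},{"dp": [0,0,0],"roll": -0.183,"grip": -1},{"dp": [0,0,0],"roll": -0.183,"grip": -1},{"dp": [0,0,0],"roll": -0.184,"grip": -1},{"dp": [0,0,0],"roll": 0,"grip": -1},{"dp": [0,0,0],"roll": 0,"grip": -1}]}}

```text
time_s: 26.12
ee_pos: [0.5652, -0.3625, 0.1432]
eef_rot: [-1.571, 0.0, -0.617]
force: [-0.3, 0.7, -0.3]
grip_width: 0.0936
```

```bash
python3 go.py .5654 -.3625 .025 -.612;  python3 - <<'E'
from h import *
b=imaging.camera("top");s=imaging.camera("side")
a=cv2.resize(b[215:260,250:295],None,fx=9,fy=9,interpolation=2)
c=cv2.resize(s[190:235,230:275],None,fx=8.6,fy=9,interpolation=2)
cv2.imwrite("pics/n4.png",np.hstack([a,c]))
E
```

```text
t 26.125 pos [ 0.5652 -0.3625  0.1432] rot [-1.571  0.    -0.617] F [-0.3  0.7 -0.3] w 0.0936
tool shift [1.000e-04 1.182e-01 1.000e-04] min rows 2.363151436548459 roll -0.005244639838086096
```

View pics/n4.png

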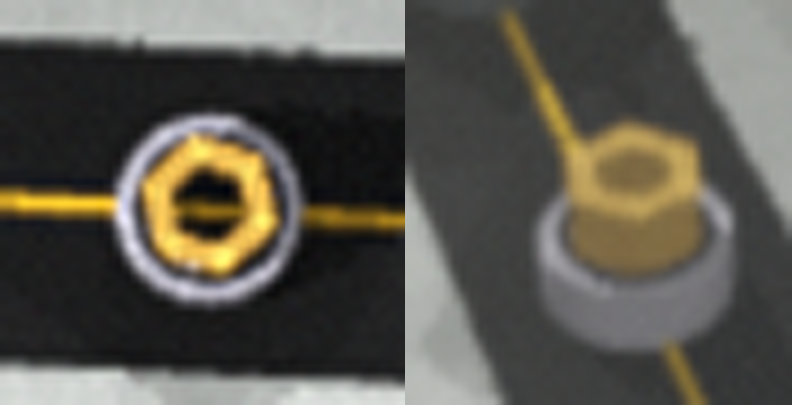

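Now the nut is centred on the bearing to under 1 mm: nut (210,205), bearing (208,208) in the 9× crop, of which 1.4 mm upward is parallax. Back to the sleeve.

{"name": "apply_moves", "arguments": {"deltas": [{"dp": [0,0.03,0],"roll": 0,"grip": -1},{"dp": [0,0.03,0],"roll": 0,"grip": -1},{"dp": [0,0.03,0],"roll": 0,"grip": -1},{"dp": [0,0.02,0],"roll": 0,"grip": -1},{"dp": [0,0.009,0],"roll": 0,"grip": -1},{"dp": [0,0,0],"roll": 0,"grip": -1}], "newtons": 20}}

```text
time_s: 26.98
ee_pos: [0.5654, -0.3626, 0.0244]
eef_rot: [-1.571, -0.0, -0.613]
force: [0.0, 0.1, 0.2]
grip_width: 0.0937
```

{"name": "apply_moves", "arguments": {"deltas": [{"dp": [0,0,0],"roll": 0,"grip": 1},{"dp": [0,0,0],"roll": 0,"grip": 1},{"dp": [0,0,0],"roll": 0,"grip": 1},{"dp": [0,0,0],"roll": 0,"grip": 1},{"dp": [0,0,0],"roll": 0,"grip": 1},{"dp": [0,0,0],"roll": 0,"grip": 1},{"dp": [0,0,0],"roll": 0,"grip": 1}]}}

```text
time_s: 27.85
ee_pos: [0.5653, -0.3625, 0.0243]
eef_rot: [-1.571, 0.0, -0.613]
force: [0.3, -0.1, 1.5]
grip_width: 0.0363
```

```bash
python3 go.py .4976 .0925 .14 0
```

```text
t 27.85 pos [ 0.5653 -0.3625  0.0243] rot [-1.571  0.    -0.613] F [ 0.3 -0.1  1.5] w 0.0363
tool shift [-0.3171 -0.1157  0.3332] min rows 9.487051247930598 roll -0.612975424538575
```

{"name": "apply_moves", "arguments": {"deltas": [{"dp": [0,-0.04,0],"roll": 0,"grip": 1},{"dp": [0,-0.04,0],"roll": 0,"grip": 1},{"dp": [0,-0.036,0],"roll": 0,"grip": 1},{"dp": [-0.0317,0,0.0333],"roll": 0,"grip": 1},{"dp": [-0.0317,0,0.0333],"roll": 0,"grip": 1},{"dp": [-0.0317,0,0.0333],"roll": 0,"grip": 1},{"dp": [-0.0317,0,0.0333],"roll": 0,"grip": 1},{"dp": [-0.0317,0,0.0333],"roll": 0,"grip": 1},{"dp": [-0.0317,0,0.0333],"roll": 0,"grip": 1},{"dp": [-0.0317,0,0.0333],"roll": 0,"grip": 1}]}}

```text
time_s: 29.1
ee_pos: [0.5174, -0.0428, 0.1403]
eef_rot: [-1.571, -0.0, -0.613]
force: [0.0, 0.0, -0.6]
grip_width: 0.0364
```

{"name": "apply_moves", "arguments": {"deltas": [{"dp": [-0.0317,0,0.0333],"roll": 0,"grip": 1},{"dp": [-0.0317,0,0.0333],"roll": 0,"grip": 1},{"dp": [-0.0318,0,0.0333],"roll": 0,"grip": 1},{"dp": [0,0,0],"roll": -0.153,"grip": 1},{"dp": [0,0,0],"roll": -0.153,"grip": 1},{"dp": [0,0,0],"roll": -0.153,"grip": 1},{"dp": [0,0,0],"roll": -0.154,"grip": 1},{"dp": [0,0,0],"roll": 0,"grip": 1},{"dp": [0,0,0],"roll": 0,"grip": 1}]}}

```text
time_s: 30.22
ee_pos: [0.4974, 0.0923, 0.1402]
eef_rot: [-1.571, 0.0, -0.003]
force: [-0.8, -0.2, -1.4]
grip_width: 0.0365
```

```bash
python3 go.py .4976 .0925 .034 0
```

```text
t 30.225 pos [0.4974 0.0923 0.1402] rot [-1.571  0.    -0.003] F [-0.8 -0.2 -1.4] w 0.0365
tool shift [0.0002 0.1062 0.0002] min rows 2.124595964924413 roll -0.003386541586135383
```

Release height is 0.0243 + 0.003 = 0.0273.

{"name": "apply_moves", "arguments": {"deltas": [{"dp": [0,0.035,0],"roll": 0,"grip": 1},{"dp": [0,0.035,0],"roll": 0,"grip": 1},{"dp": [0,0.025,0],"roll": 0,"grip": 1},{"dp": [0,0.01,0],"roll": 0,"grip": 1},{"dp": [0,0.004,0],"roll": 0,"grip": 1},{"dp": [0,0,0],"roll": 0,"grip": 1},{"dp": [0,0,0],"roll": 0,"grip": 1}]}}

```text
time_s: 31.1
ee_pos: [0.4979, 0.0923, 0.032]
eef_rot: [-1.571, -0.001, -0.0]
force: [-0.1, 0.1, -0.4]
grip_width: 0.0365
```

```bash
python3 go.py .4976 .0925 .0275 0
```

```text
t 31.1 pos [0.4979 0.0923 0.032 ] rot [-1.571e+00 -1.000e-03 -0.000e+00] F [-0.1  0.1 -0.4] w 0.0365
tool shift [-0.0003  0.0045  0.0002] min rows 0.09079809125649779 roll -0.00023855365931024775
```

{"name": "apply_moves", "arguments": {"deltas": [{"dp": [0,0.002,0],"roll": 0,"grip": 1},{"dp": [0,0.0022,0],"roll": 0,"grip": 1},{"dp": [0,0,0],"roll": 0,"grip": 1},{"dp": [0,0,0],"roll": 0,"grip": 1}]}}

```text
time_s: 31.6
ee_pos: [0.4976, 0.0923, 0.0272]
eef_rot: [-1.571, -0.0, -0.0]
force: [-0.9, 0.7, 1.6]
grip_width: 0.0365
```

{"name": "apply_moves", "arguments": {"deltas": [{"dp": [0,0,0],"roll": 0,"grip": -1},{"dp": [0,0,0],"roll": 0,"grip": -1},{"dp": [0,0,0],"roll": 0,"grip": -1},{"dp": [0,0,0],"roll": 0,"grip": -1},{"dp": [0,0,0],"roll": 0,"grip": -1},{"dp": [0,-0.03,0],"roll": 0,"grip": -1},{"dp": [0,-0.045,0],"roll": 0,"grip": -1},{"dp": [0,-0.035,0],"roll": 0,"grip": -1},{"dp": [0,0,0],"roll": 0,"grip": -1}]}}

```text
time_s: 32.72
ee_pos: [0.4986, 0.0924, 0.1394]
eef_rot: [-1.57, -0.005, 0.0]
force: [0.7, -0.2, -1.6]
grip_width: 0.0941
```

```bash
python3 go.py .4515 .384 .14 0
```

```text
t 32.725 pos [0.4986 0.0924 0.1394] rot [-1.57  -0.005  0.   ] F [ 0.7 -0.2 -1.6] w 0.0941
tool shift [-0.0471 -0.0006  0.2916] min rows 5.90712663405808 roll 4.0205417486727235e-05
```

{"name": "apply_moves", "arguments": {"deltas": [{"dp": [-0.0067,0,0.0415],"roll": 0,"grip": -1},{"dp": [-0.0067,0,0.0415],"roll": 0,"grip": -1},{"dp": [-0.0067,0,0.0415],"roll": 0,"grip": -1},{"dp": [-0.0067,0,0.0415],"roll": 0,"grip": -1},{"dp": [-0.0067,0,0.0415],"roll": 0,"grip": -1},{"dp": [-0.0067,0,0.0415],"roll": 0,"grip": -1},{"dp": [-0.0067,0,0.0425],"roll": 0,"grip": -1},{"dp": [0,0,0],"roll": 0,"grip": -1},{"dp": [0,0,0],"roll": 0,"grip": -1}]}}

```text
time_s: 33.85
ee_pos: [0.4503, 0.3832, 0.1359]
eef_rot: [-1.572, 0.001, 0.0]
force: [0.1, 0.3, 0.1]
grip_width: 0.094
```

```bash
python3 go.py .4515 .384 .028 0
python3 - <<'E'
from h import *
b=imaging.camera("top");s=imaging.camera("side")
a=cv2.resize(b[205:265,190:280],None,fx=8,fy=8,interpolation=2)
cv2.imwrite("pics/s2.png",a)
E
```

```text
t 33.85 pos [0.4503 0.3832 0.1359] rot [-1.572e+00  1.000e-03  0.000e+00] F [0.1 0.3 0.1] w 0.094
tool shift [0.0012 0.1079 0.0008] min rows 2.158371074167084 roll 0.0001482017853340345
```

View pics/s2.png

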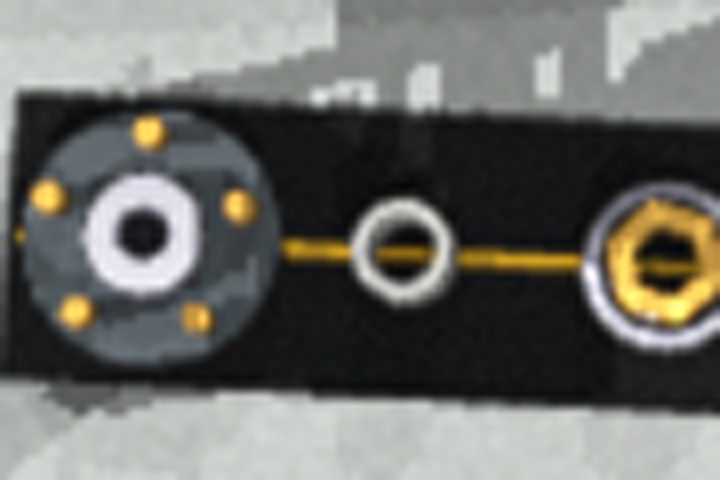

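The sleeve stands upright on the line at crop (403,251), i.e. pixel (240.0,235.9), between hub and bearing.

Run:
```python
from h import *
print(at("top",(240.0,235.9),.053),"want by top view about (.4968,.0923)")
```

```text
[0.49543641 0.09181609 0.053     ] want by top view about (.4968,.0923)
```

{"name": "apply_moves", "arguments": {"deltas": [{"dp": [0.001,0.03,0.001],"roll": 0,"grip": -1},{"dp": [0,0.03,0],"roll": 0,"grip": -1},{"dp": [0,0.03,0],"roll": 0,"grip": -1},{"dp": [0,0.02,0],"roll": 0,"grip": -1},{"dp": [0,0,0],"roll": 0,"grip": -1},{"dp": [0,0,0],"roll": 0,"grip": -1}], "newtons": 30}}

```text
time_s: 34.7
ee_pos: [0.4522, 0.385, 0.0282]
eef_rot: [-1.57, -0.001, -0.0]
force: [-0.1, -0.3, 0.6]
grip_width: 0.0938
```

{"name": "apply_moves", "arguments": {"deltas": [{"dp": [0,0,0],"roll": 0,"grip": 1},{"dp": [0,0,0],"roll": 0,"grip": 1},{"dp": [0,0,0],"roll": 0,"grip": 1},{"dp": [0,0,0],"roll": 0,"grip": 1},{"dp": [0,0,0],"roll": 0,"grip": 1},{"dp": [0,0,0],"roll": 0,"grip": 1}]}}

```text
time_s: 35.45
ee_pos: [0.4516, 0.3848, 0.0271]
eef_rot: [-1.571, -0.0, 0.0]
force: [-0.4, 0.3, 2.4]
grip_width: 0.0515
```

```bash
python3 go.py .592 -.1948 .16 0
```

```text
t 35.45 pos [0.4516 0.3848 0.0271] rot [-1.571 -0.     0.   ] F [-0.4  0.3  2.4] w 0.0515
tool shift [ 0.1404 -0.1329 -0.5796] min rows 12.219530894976524 roll 5.4436970728599654e-05
```

{"name": "apply_moves", "arguments": {"deltas": [{"dp": [0,-0.045,0],"roll": 0,"grip": 1},{"dp": [0,-0.045,0],"roll": 0,"grip": 1},{"dp": [0,-0.043,0],"roll": 0,"grip": 1},{"dp": [0.0108,0,-0.0446],"roll": 0,"grip": 1},{"dp": [0.0108,0,-0.0446],"roll": 0,"grip": 1},{"dp": [0.0108,0,-0.0446],"roll": 0,"grip": 1},{"dp": [0.0108,0,-0.0446],"roll": 0,"grip": 1},{"dp": [0.0108,0,-0.0446],"roll": 0,"grip": 1},{"dp": [0.0108,0,-0.0446],"roll": 0,"grip": 1},{"dp": [0.0108,0,-0.0446],"roll": 0,"grip": 1}]}}

```text
time_s: 36.7
ee_pos: [0.5272, 0.0711, 0.1598]
eef_rot: [-1.571, 0.001, 0.0]
force: [0.2, -0.3, -3.5]
grip_width: 0.0518
```

{"name": "apply_moves", "arguments": {"deltas": [{"dp": [0.0108,0,-0.0446],"roll": 0,"grip": 1},{"dp": [0.0108,0,-0.0446],"roll": 0,"grip": 1},{"dp": [0.0108,0,-0.0446],"roll": 0,"grip": 1},{"dp": [0.0108,0,-0.0446],"roll": 0,"grip": 1},{"dp": [0.0108,0,-0.0446],"roll": 0,"grip": 1},{"dp": [0.0108,0,-0.0446],"roll": 0,"grip": 1}]}}

```text
time_s: 37.45
ee_pos: [0.592, -0.1964, 0.1596]
eef_rot: [-1.57, 0.001, -0.0]
force: [0.5, 1.0, -2.6]
grip_width: 0.0517
```

{"name": "apply_moves", "arguments": {"deltas": [{"dp": [0,0,0],"roll": 0.177,"grip": 1},{"dp": [0,0,0],"roll": 0.177,"grip": 1},{"dp": [0,0,0],"roll": 0.177,"grip": 1},{"dp": [0,0,0],"roll": 0.177,"grip": 1},{"dp": [0,0,0],"roll": 0.177,"grip": 1},{"dp": [0,0,0],"roll": 0.177,"grip": 1},{"dp": [0,0,0],"roll": 0.177,"grip": 1},{"dp": [0,0,0],"roll": 0.177,"grip": 1},{"dp": [0,0,0],"roll": 0.177,"grip": 1},{"dp": [0,0,0],"roll": 0,"grip": 1}]}}

```text
time_s: 38.7
ee_pos: [0.5918, -0.1949, 0.1596]
eef_rot: [-1.572, 0.0, -1.592]
force: [0.4, -0.1, -3.3]
grip_width: 0.0516
```

```bash
python3 go.py .592 -.1948 .035 0
```

```text
t 38.7 pos [ 0.5918 -0.1949  0.1596] rot [-1.572  0.    -1.592] F [ 0.4 -0.1 -3.3] w 0.0516
tool shift [-1.000e-04  1.246e-01  2.000e-04] min rows 2.4923521712860746 roll -1.5918973514632075
```

{"name": "apply_moves", "arguments": {"deltas": [{"dp": [0,0.035,0],"roll": 0,"grip": 1},{"dp": [0,0.035,0],"roll": 0,"grip": 1},{"dp": [0,0.03,0],"roll": 0,"grip": 1},{"dp": [0,0.02,0],"roll": 0,"grip": 1},{"dp": [0,0.008,0],"roll": 0,"grip": 1},{"dp": [0,0,0],"roll": 0,"grip": 1},{"dp": [0,0,0],"roll": 0,"grip": 1}]}}

```text
time_s: 39.58
ee_pos: [0.5926, -0.1952, 0.0332]
eef_rot: [-1.569, -0.001, -1.593]
force: [0.2, 0.5, -1.6]
grip_width: 0.0515
```

```bash
python3 go.py .592 -.1948 .0275 0
```

```text
t 39.575 pos [ 0.5926 -0.1952  0.0332] rot [-1.569e+00 -1.000e-03 -1.593e+00] F [ 0.2  0.5 -1.6] w 0.0515
tool shift [-0.0004  0.0057 -0.0006] min rows 0.11476656683979017 roll -1.5925255014272164
```

{"name": "apply_moves", "arguments": {"deltas": [{"dp": [0,0.003,0],"roll": 0,"grip": 1},{"dp": [0,0.0022,0],"roll": 0,"grip": 1},{"dp": [0,0,0],"roll": 0,"grip": 1},{"dp": [0,0,0],"roll": 0,"grip": 1}]}}

```text
time_s: 40.08
ee_pos: [0.5921, -0.1951, 0.0271]
eef_rot: [-1.57, -0.0, -1.593]
force: [-0.1, 0.1, 0.4]
grip_width: 0.0512
```

{"name": "apply_moves", "arguments": {"deltas": [{"dp": [0,0,0],"roll": 0,"grip": -1},{"dp": [0,0,0],"roll": 0,"grip": -1},{"dp": [0,0,0],"roll": 0,"grip": -1},{"dp": [0,0,0],"roll": 0,"grip": -1},{"dp": [0,0,0],"roll": 0,"grip": -1},{"dp": [0,-0.03,0],"roll": 0,"grip": -1},{"dp": [0,-0.045,0],"roll": 0,"grip": -1},{"dp": [0,-0.045,0],"roll": 0,"grip": -1},{"dp": [0,-0.045,0],"roll": 0,"grip": -1}]}}

```text
time_s: 41.2
ee_pos: [0.5918, -0.1949, 0.1934]
eef_rot: [-1.571, -0.0, -1.593]
force: [0.0, -0.3, -0.1]
grip_width: 0.0939
```

{"name": "apply_moves", "arguments": {"deltas": [{"dp": [0.04,0,-0.03],"roll": 0,"grip": -1},{"dp": [0.04,0,-0.03],"roll": 0,"grip": -1},{"dp": [0.04,0,-0.03],"roll": 0,"grip": -1},{"dp": [0.04,0,-0.03],"roll": 0,"grip": -1},{"dp": [0.04,0,-0.03],"roll": 0,"grip": -1},{"dp": [0.04,0,-0.03],"roll": 0,"grip": -1},{"dp": [0.04,0,-0.03],"roll": 0,"grip": -1},{"dp": [0,0,0],"roll": 0,"grip": -1}]}}

```text
time_s: 42.2
ee_pos: [0.3737, -0.4723, 0.1916]
eef_rot: [-1.571, -0.0, -1.597]
force: [0.1, 0.5, 0.4]
grip_width: 0.0942
```

Run:
```python
from h import *
b=imaging.camera("top");s=imaging.camera("side")
a=cv2.resize(b[170:270,190:360],(780,459),interpolation=2)
cv2.imwrite("pics/f1.png",a);cv2.imwrite("pics/f2.png",s)
```

```text
(no output)
```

View pics/f1.png

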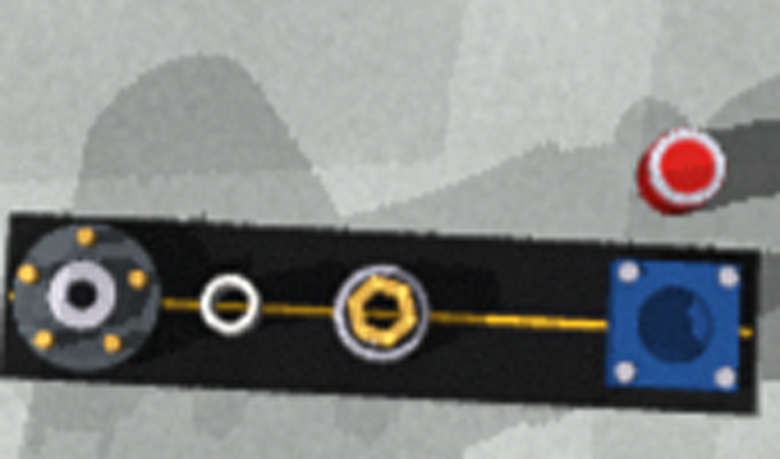

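View pics/f2.png

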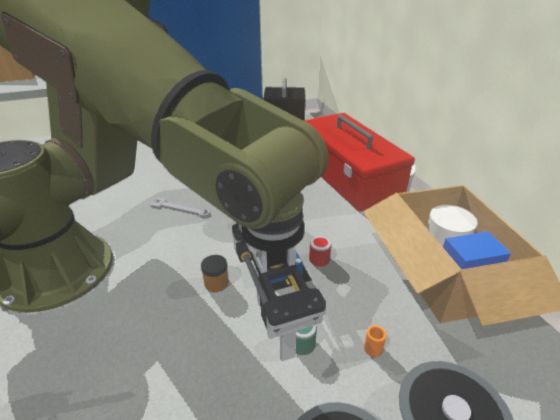

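The tin stands upright behind the housing at crop (686,167), i.e. pixel (339.1,206.0). Hub, sleeve, bearing with nut and housing are in a row on the line. The arm is clear of everything, at z = 0.19.

Run:
```python
from h import *
t=at("top",(339.1,206.0),.055)
print(t, "rel housing(top)",(t-at("top",(337,240.2),.046))*1e3)
print("bearing",at("top",(190+381/4.588-.4,170+314.5/4.588-.4),.025),"sleeve",at("top",(190+230.5/4.588-.4,170+305/4.588-.4),.053))
```

```text
[ 0.59161401 -0.19551393  0.055     ] rel housing(top) [100.02069916  -3.73103137   9.        ]
bearing [ 0.49344389 -0.00308372  0.025     ] sleeve [0.49490542 0.09226116 0.053     ]
```

Everything is within about 2 mm of its target, so I hand in.

```bash
python3 -c "
from station import ctrl
print(ctrl.get_obs()['time_s']);print(ctrl.hand_in())"
```

```text
42.3
the job is handed in; nothing more can be done
None
```

The job is done and handed in at 42.3 s of the 102 s allowed. The order was bearing, nut, sleeve, red tin. The green tin, the orange tube and the other look-alikes were not moved.

Last checks, in the final pictures:
- **Bearing:** lies flat on the mat, about 1 mm along the line from midway and about 1.5 mm off the line towards the robot.
- **Nut:** first landed about 2.4 mm off centre. I put the sleeve down where it stood and re-centred the nut before carrying on. It then checked within 1 mm of the bearing's centre.
- **Sleeve:** upright, midway between hub and bearing to under 1 mm, and about 2 mm off the line towards the robot.
- **Red tin:** upright, 100 mm behind the housing and about 1.6 mm to the right of square.

The 1–2 mm offsets towards the robot are about the camera's calibration error. The top camera read the placed parts 1–2 mm nearer the robot than the arm's own position did, so I left them. In the final side picture the arm hid the mat, so the final positions rest on the top camera alone. The gripper was open and clear of everything at hand-in.

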